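Put the mixed-up tip boxes back with their pipettes

ROBOT

A 6-joint arm with a two-finger parallel gripper is mounted at the origin on the work surface. World frame = base frame: x ahead of the robot, y to its left, z up, the work surface at z = 0. Lengths are in m, angles in rad, forces in N, time in s.
With the tool pointing down it reaches from about 0.4 to 0.925 m from the base axis. Payload 3.4 kg.
Tool frame: the origin (TCP) lies at the very end of the fingers, on their centre line; the grasp point (between the pads) lies env.grasp_offset behind it (env.grasp_offset is the distance from the TCP to the grasp point, in m); z points along the fingers, y is the line along which they close (so a half turn about z gives the same grasp; the last joint's range is limited). The gripper opens to 85 mm and grips with 20 to 120 N. Pads are 22 mm wide; open, the fingers measure 114 mm over their backs; the gripper's body (76 mm by 85 mm) begins 54 mm behind the grasp point. The pads swing forward as they close: fully open they stand 13 mm farther back than shut.
Start: joints at [-1.264, 0.307, 1.506, -0, 1.328, -0.073], TCP at [0.213, -0.534, 0.231] pointing down, gripper open.
Joint ranges: [-3.12, 3.12], [-1.05, 2.28], [0.14, 2.33], [-1.42, 4.57], [0.1, 2.73], [-2.68, 2.68]. Speed limits (rad/s): [2.57, 2.57, 3.14, 3.14, 3.14, 3.14].

INTERFACE

Orientations are given as a rotation vector (axis times angle).
In Python, from cell import env gives the robot as it stands. The module is installed in compiled form; this text tells all that it offers.
- The arm moves only by the shell command python3 -m creep 'ROWS' [FORCE]. ROWS is JSON, a list of rows, each a list of 7 numbers: the shift along the tool's x, y, z in cm, then the turn, a rotation vector about the tool's x, y, z in degrees, then the opening, from -1 (shut) to 1 (fully open). A call has 1 to 20 rows; each row is the pose to reach, as a shift and turn from the pose commanded when the call began, along the tool's axes at that moment; what a row does not reach only later rows make up. A row lasts 1/8 s, in which the tool goes at most 62.5 mm and 10.7 degrees, less where a joint would pass 70% of its speed; a pose out of reach is approached as far as the arm can. A call with a gripper value outside its range is refused whole. The fingers move at their own pace and stop on an object; FORCE is the grip in N (left out, the last holds). Time passes only in rows, so rows that repeat a pose let the fingers close. It gives the time, the measured TCP pose, the force, the opening and the grip force at its end, in the units of the state.
- env.get_obs(): the state, without advancing time (a new reading comes with each control period).
- env.read_camera(name): name is "scene" or "top"; returns the picture (384x512x3 uint8, blue, green, red); there is no depth.
- env.camera_params(name): a dict with "K" (3x3 intrinsics, pixels), "R" (3x3) and "t" (3): a world point X has camera coordinates R X + t. Camera axes: x right, y down, z forward; pixel columns grow to the right and rows downward; lengths in m; the calibration is good to about 2 mm. A picture is of the moment at which its call begins. camera_params takes no time and is no camera call.
- env.finish_job(): hands the job in; it is judged then, once.
Trained networks look in the newest picture that a camera, given by its name, has taken for a name from the list of things; names that differ only in an ending like _2 or _b are one class to them, and where a whole thing is asked for, a point or a joint stands for the part that bears it (a point fixed in the world has none). Each returns a list of dicts, best first, with "confidence" (0 to 1); they miss things now and then, are a little off and sometimes report something else, mostly with a low value. They report only what shows in the picture. A call takes as long as a camera call. They do not tell look-alikes from the thing itself.
- env.regions_of(camera, name): "mask" (384x512 bool, what is visible of it).
- env.mark_of(camera, name): "position" ([x, y, z] in m, in the coordinates of the camera as it stood for that picture, good to about 4 mm: a listed point, or the origin of a listed thing).
The state is a dict: "t": time; "q": joint angles; "joint_vel": joint speeds; "effort": joint torques, N m; "tcp_pos": TCP position; "tcp_rot": TCP orientation; "contact_force": force on the tool from outside, world axes, zero at the start; "torque": the same for the moment, N m; "width": finger opening in m; "grasp_force": force on a finger pad.
Only numpy, scipy, OpenCV 4.12 (cv2) and the standard library are available. Lean on these libraries where they do the work, as an engineer would, in place of code of your own. Each camera call takes 0.05 s, during which the arm holds its last target. There are 200 camera calls.

TASK

The three pipette-tip boxes stand in each other's caddies: put every box into the tray of the caddy whose pipette takes its tips - tallest box with the thickest pipette, middle box with the middle one, lowest box with the thinnest - standing flat inside the tray's lip, its length along the tray's. The caddy without a pipette is free for parking a box on the way. Keep the boxes upright, set them down rather than drop them, and leave the pen and the dropper bottles where they are.

Things in the scene. Friction and masses are not known exactly. Their poses are not given: they have to be found in the camera images.
- box_large: The tallest of three open white pipette-tip boxes, 112 mm tall, 80 mm long (its x) and 60 mm wide (its y), straight sides; in its top stand 12 wide tips (4 x 3, mouths 15 mm wide, 18 mm apart). Weighs 60 to 260 g, loose. Origin at the centre of its underside, z up. Half a turn about z makes no difference.
- box_medium: The middle of three open white pipette-tip boxes, 80 mm tall, 80 mm long (its x) and 60 mm wide (its y), straight sides; in its top stand 6 x 8 tips with mouths 8 mm wide, 9 mm apart, a few used up. Weighs 60 to 260 g, loose. Origin at the centre of its underside, z up. Half a turn about z makes no difference.
- box_small: The lowest of three open white pipette-tip boxes, 48 mm tall, 80 mm long (its x) and 60 mm wide (its y), straight sides; in its top stand 6 x 8 thin tips with mouths 5 mm wide, 9 mm apart, a few used up. Weighs 60 to 260 g, loose. Origin at the centre of its underside, z up. Half a turn about z makes no difference.
- caddy_large: Caddy of the thickest pipette (white shaft 23 mm thick, black handle): takes the tallest box. Fixed grey base plate, 4 mm thick, x -115 to 115, y -43 to 101 mm. Origin: on the bench under the middle of its tip-box tray (floor z 4 mm, 98 (x) by 78 (y) mm inside a 4 mm wide lip up to z 8), which takes any box lengthwise along x. Pipette fixed along x at y 84, nose to +x, x -121 to 115, top z 50 mm.
- caddy_medium: Caddy of the middle pipette (white shaft 14 mm thick, black handle): takes the middle box. Fixed grey base plate, 4 mm thick, x -115 to 115, y -43 to 101 mm. Origin: on the bench under the middle of its tip-box tray (floor z 4 mm, 98 (x) by 78 (y) mm inside a 4 mm wide lip up to z 8), which takes any box lengthwise along x. Pipette fixed along x at y 84, nose to +x, x -121 to 115, top z 50 mm.
- caddy_small: Caddy of the thinnest pipette (white shaft 8 mm thick, black handle): takes the lowest box. Fixed grey base plate, 4 mm thick, x -115 to 115, y -43 to 101 mm. Origin: on the bench under the middle of its tip-box tray (floor z 4 mm, 98 (x) by 78 (y) mm inside a 4 mm wide lip up to z 8), which takes any box lengthwise along x. Pipette fixed along x at y 84, nose to +x, x -121 to 115, top z 50 mm.
- caddy_empty: The caddy without a pipette, its tip-box tray free. Fixed grey base plate, 4 mm thick, x -115 to 115, y -43 to 101 mm. Origin: on the bench under the middle of its tip-box tray (floor z 4 mm, 98 (x) by 78 (y) mm inside a 4 mm wide lip up to z 8), which takes any box lengthwise along x. Empty saddles at y 84 mm, tops z 30; a pen lies on them.
- pen: Bystander: black marker pen, 138 mm long (its x), 13 mm thick, lying loose on the two saddles of the empty caddy, its underside 20 mm above the bench. Origin at its underside.
- dropper_a: Bystander: dropper bottle 24 mm in diameter and 64 mm tall, blue cap, standing loose on the base plate of the caddy of the middle pipette, 80 to 95 mm from the tray's middle on the +x side. Origin at the centre of its underside.
- dropper_b: Bystander: dropper bottle 24 mm in diameter and 64 mm tall, blue cap, standing loose on the base plate of the empty caddy, 80 to 95 mm from the tray's middle on the +x side. Origin at the centre of its underside.
Mind the look-alikes: they are no part of the job. What is shaped like the box_large but purple is not meant.

How it is judged:
By the outcome, as a careful person would: the job done as asked, in the order asked, and still so for the second after the job is handed in, with the robot touching nothing.
It also fails if it takes over 99 s, if anything falls off the work surface, if the arm or the gripper's body presses on something with over 40 N, if the wrist force passes 120 N, or if a joint passes its speed limit or range.

## Working session

There is one attempt and no reset: what is moved stays moved. The work goes in short steps, Python scripts to look and compute and a shell command to move; the robot and the scene stay as the last step left them, time stands still between calls to the robot, and variables do not carry over. Pictures are saved under pics/ and viewed, at most 14 in all, crops included, and the job is handed in when it is done.

```bash
mkdir -p pics; cat > h.py <<'E'
import numpy as np, cv2
from cell import env
from scipy.spatial.transform import Rotation as Ro
def snap(c,n):
    im=env.read_camera(c); cv2.imwrite(f'pics/{n}.png',im); return im
def world(c,p):
    P=env.camera_params(c); return P['R'].T@(np.array(p)-P['t'])
def proj(c,X):
    P=env.camera_params(c); v=P['K']@(P['R']@np.array(X)+P['t']); return v[:2]/v[2]
E
python3 - <<'E'
from h import *
a=snap('top','top0'); b=snap('scene','sc0')
for c in ['top','scene']:
    P=env.camera_params(c); print(c,np.round(-P['R'].T@P['t'],3))
    for n in ['box_large','box_medium','box_small','caddy_large','caddy_medium','caddy_small','caddy_empty','pen','dropper_a']:
        for d in env.mark_of(c,n)[:4]:
            w=world(c,d['position']); print(n,round(d['confidence'],2),w.round(3),proj(c,w).round())
o=env.get_obs(); print(o['t'],o['tcp_pos'],o['tcp_rot'],env.grasp_offset,o['width'])
E
```

```text
top [0.475 0.066 1.182]
box_large 0.92 [0.605 0.3   0.004] [173. 174.]
box_large 0.82 [ 0.416  0.509 -0.002] [ 99. 243.]
box_large 0.44 [ 0.517  0.065 -0.001] [257. 203.]
box_large 0.37 [0.691 0.299 0.005] [172. 143.]
box_small 0.92 [ 0.513 -0.121 -0.005] [324. 204.]
box_small 0.73 [ 0.566 -0.272  0.02 ] [379. 183.]
box_small 0.19 [ 0.608 -0.355  0.002] [407. 168.]
caddy_large 0.98 [ 0.512 -0.121  0.002] [324. 204.]
caddy_medium 0.77 [0.607 0.295 0.002] [174. 173.]
caddy_small 0.92 [0.51  0.067 0.003] [256. 206.]
caddy_empty 0.73 [ 0.609 -0.356 -0.001] [406. 167.]
pen 0.49 [ 0.568 -0.27   0.019] [379. 182.]
dropper_a 0.49 [ 0.688 -0.368  0.004] [410. 139.]
dropper_a 0.41 [0.691 0.301 0.001] [172. 144.]
scene [ 1.033 -0.38   0.817]
box_large 0.79 [0.416 0.505 0.005] [321. 101.]
box_large 0.72 [0.606 0.296 0.007] [324. 161.]
box_large 0.24 [ 0.507 -0.126  0.005] [186. 224.]
box_medium 0.76 [0.515 0.068 0.002] [244. 186.]
box_small 0.75 [ 0.507 -0.125  0.008] [185. 223.]
box_small 0.19 [ 0.569 -0.273  0.02 ] [148. 274.]
caddy_large 0.61 [ 0.516 -0.124  0.004] [188. 226.]
caddy_medium 0.57 [ 0.606  0.291 -0.002] [323. 164.]
caddy_small 0.85 [ 0.512  0.065 -0.002] [243. 187.]
caddy_empty 0.96 [ 0.603 -0.352 -0.001] [128. 312.]
pen 0.78 [ 0.568 -0.272  0.018] [148. 274.]
dropper_a 0.62 [0.683 0.302 0.003] [346. 175.]
dropper_a 0.47 [ 0.685 -0.368  0.007] [142. 345.]
1.0 [ 0.2131296  -0.53403564  0.23130698] [ 3.08509852e+00  5.93093838e-01 -8.53204920e-05] 0.0187 0.08527041476295828
```

View pics/top0.png

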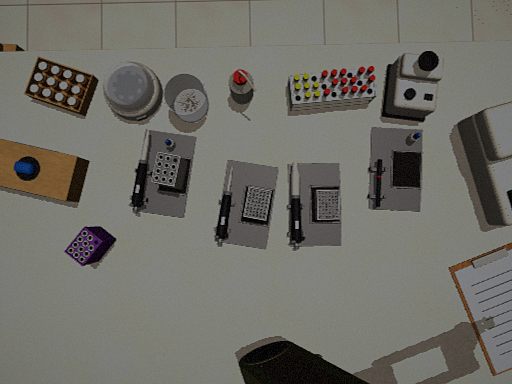

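View pics/sc0.png

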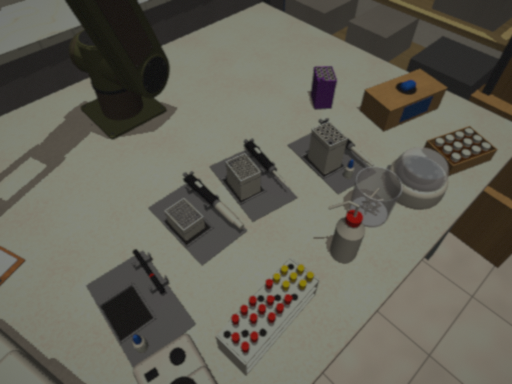

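Top view: the tall white box stands in the middle pipette's caddy (170,165). The middle box is in the thin pipette's caddy (256,203), and the low box is in the thick pipette's caddy (326,204). The empty caddy is at (406,167).

Two things are box_large-shaped: white at (170,165) and purple at (90,245). The white one fits, since the task rules out purple. Next I'll measure exact poses and confirm it in a crop.

```bash
cat >> h.py <<'E'
from scipy.optimize import minimize
def prism(c,p,ext):
    x,y,a=p; R=np.array([[np.cos(a),-np.sin(a)],[np.sin(a),np.cos(a)]])
    return np.array([proj(c,[*(R@[u,v]+[x,y]),z]) for u in ext[0] for v in ext[1] for z in ext[2]])
def getmask(c,n,p):
    best=None
    for d in env.regions_of(c,n):
        ys,xs=np.nonzero(d['mask'])
        if len(xs)==0: continue
        e=np.hypot(*(np.array([xs.mean(),ys.mean()])-proj(c,p)))
        if e<25 and (best is None or len(xs)>best.sum()): best=d['mask']
    return best
def fit(masks,p0,ext):
    S=4
    M={c:cv2.GaussianBlur(cv2.resize(m.astype(np.uint8)*255,None,fx=S,fy=S,interpolation=cv2.INTER_LINEAR),(0,0),3)>127 for c,m in masks.items()}
    def cost(p):
        s=0
        for c,m in M.items():
            h=cv2.convexHull(((prism(c,p,ext)+.5)*S-.5).astype(np.float32))
            im=np.zeros(m.shape,np.uint8); cv2.fillConvexPoly(im,np.round(h*16).astype(np.int32),1,shift=4)
            s+=1-(m&(im>0)).sum()/(m|(im>0)).sum()
        return s
    best=None
    for a in np.radians([-16,-8,0,8,16]):
        q=np.array([p0[0],p0[1],a])
        r=minimize(cost,q,method='Nelder-Mead',options=dict(initial_simplex=[q,q+[.006,0,0],q+[0,.006,0],q+[0,0,.08]],xatol=1e-4,fatol=1e-5))
        if best is None or r.fun<best.fun: best=r
    return best.x,best.fun/len(M)
BOX=lambda h,z0=.004:[(-.04,.04),(-.03,.03),(z0,z0+h)]
H=dict(box_large=.112,box_medium=.08,box_small=.048)
PL=[(-.115,.115),(-.043,.101),(0,.004)]
def fill(m):
    m=cv2.morphologyEx(m.astype(np.uint8),cv2.MORPH_CLOSE,np.ones((5,5)))
    cs,_=cv2.findContours(m,cv2.RETR_EXTERNAL,cv2.CHAIN_APPROX_NONE); o=np.zeros_like(m)
    cv2.drawContours(o,[max(cs,key=cv2.contourArea)],-1,1,-1); return o>0
E
cat > m.py <<'E'
from h import *
im={c:env.read_camera(c) for c in ['top','scene']}
B=dict(box_large=(.605,.298),box_medium=(.512,.066),box_small=(.511,-.122))
C=dict(caddy_large=(.513,-.122),caddy_medium=(.606,.294),caddy_small=(.511,.066),caddy_empty=(.606,-.354))
big=cv2.resize(im['top'],None,fx=4,fy=4,interpolation=cv2.INTER_CUBIC)
for n,p in {**B,**C}.items():
    isb=n in B; ext=BOX(H[n]) if isb else PL
    for cs in (['top'],['scene'],['top','scene']):
        ms={}
        for c in cs:
            m=getmask(c,n,[p[0],p[1]+(0 if isb else .029),H[n]/2 if isb else .004])
            if m is None: print(n,c,'none'); continue
            if not isb:
                for b,pb in B.items():
                    if np.hypot(pb[0]-p[0],pb[1]-p[1])<.03:
                        k=getmask(c,b,[*pb,H[b]/2]); m=m|k if k is not None and c=='top' else m
                m=fill(m)
            ms[c]=m
        if not ms: continue
        x,f=fit(ms,p,ext); print(n,cs,x[:2].round(4),np.degrees(x[2]).round(1),round(f,3))
    h=cv2.convexHull(((prism('top',x,ext)+.5)*4).astype(np.int32)); cv2.polylines(big,[h],True,(0,255,0) if isb else (0,0,255),1)
cv2.imwrite('pics/fit.png',cv2.resize(big[480:1010,480:1720],(800,342),interpolation=cv2.INTER_AREA))
sc=cv2.resize(im['scene'][60:220,260:400],None,fx=4,fy=4,interpolation=cv2.INTER_CUBIC)[:600]; cv2.imwrite('pics/lk.png',sc)
E
python3 m.py
```

```text
Traceback (most recent call last):
  File "m.py", line 20, in <module>
    x,f=fit(ms,p,ext); print(n,cs,x[:2].round(4),np.degrees(x[2]).round(1),round(f,3))
        ~~~^^^^^^^^^^
  File "h.py", line 35, in fit
    r=minimize(cost,q,method='Nelder-Mead',options=dict(initial_simplex=[q,q+[.006,0,0],q+[0,.006,0],q+[0,0,.08]],xatol=1e-4,fatol=1e-5))
  File "h.py", line 28, in cost
    h=cv2.convexHull(((prism(c,p,ext)+.5)*S-.5).astype(np.float32))
                       ~~~~~^^^^^^^^^
  File "h.py", line 13, in prism
    return np.array([proj(c,[*(R@[u,v]+[x,y]),z]) for u in ext[0] for v in ext[1] for z in ext[2]])
                     ~~~~^^^^^^^^^^^^^^^^^^^^^^^^
  File "h.py", line 9, in proj
    P=env.camera_params(c); v=P['K']@(P['R']@np.array(X)+P['t']); return v[:2]/v[2]
ValueError: time passes only in moves, steps and waits
```

```bash
sed -i 's/^def snap/CP={c:env.camera_params(c) for c in ("top","scene")}\ndef snap/; s/P=env.camera_params(c);/P=CP[c];/' h.py; 
python3 - <<'E'
s=open('m.py').read()
s=s.replace("    for cs in (['top'],['scene'],['top','scene']):\n        ms={}\n        for c in cs:","    ms={}\n    if 1:\n        for c in ['top','scene']:")
s=s.replace("""        if not ms: continue
        x,f=fit(ms,p,ext); print(n,cs,""","""        if not ms: continue
        for cs in [[k] for k in ms]+[list(ms)]:
            x,f=fit({k:ms[k] for k in cs},p,ext); print(n,cs,""")
open('m.py','w').write(s)
E
python3 m.py
```

```text
box_large ['top'] [0.6067 0.2977] -11.0 0.045
box_large ['scene'] [0.6042 0.2959] -17.6 0.071
box_large ['top', 'scene'] [0.6056 0.2967] -12.6 0.069
box_medium ['top'] [0.5145 0.0672] -12.2 0.029
box_medium ['scene'] [0.5126 0.0642] -13.7 0.041
box_medium ['top', 'scene'] [0.514  0.0665] -12.1 0.062
box_small ['top'] [ 0.5079 -0.1224] -0.6 0.045
box_small ['scene'] [ 0.598  -0.0977] -80.4 0.684
box_small ['top', 'scene'] [ 0.5079 -0.1224] -0.6 0.512
caddy_large ['top'] [ 0.5116 -0.1215] -0.4 0.032
caddy_large ['scene'] [ 0.5083 -0.1212] -0.6 0.069
caddy_large ['top', 'scene'] [ 0.5104 -0.1217] -0.3 0.054
caddy_medium ['top'] [0.6032 0.2974] -10.1 0.051
caddy_medium ['scene'] [0.6024 0.2929] -8.8 0.506
caddy_medium ['top', 'scene'] [0.6028 0.2954] -9.8 0.288
caddy_small ['top'] [0.5113 0.0678] -10.2 0.034
caddy_small ['scene'] [0.5104 0.0662] -10.9 0.076
caddy_small ['top', 'scene'] [0.5108 0.0667] -11.0 0.059
caddy_empty ['top'] [ 0.6038 -0.3513] -4.4 0.031
caddy_empty ['scene'] [ 0.6007 -0.3546] -4.5 0.036
caddy_empty ['top', 'scene'] [ 0.602  -0.3526] -4.9 0.045
```

View pics/fit.png

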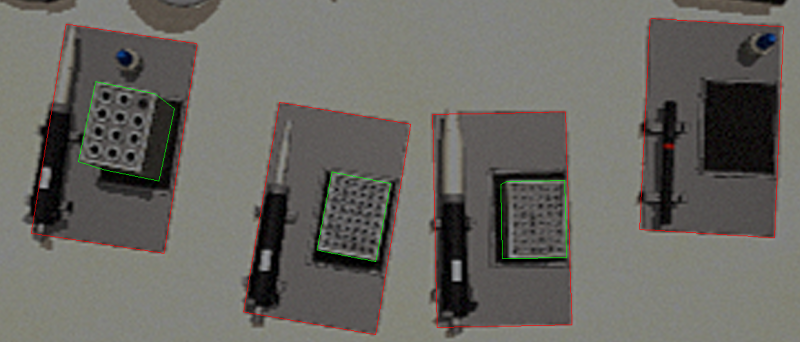

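View pics/lk.png

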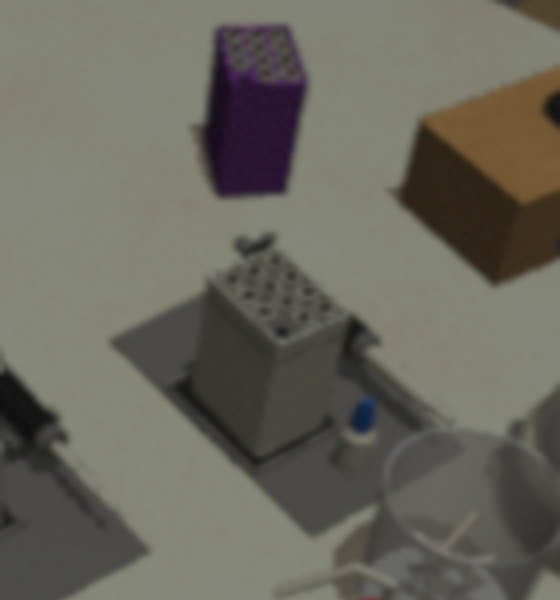

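The crop confirms it: the white tall box is in the caddy beside the dropper, and the purple look-alike is behind it. The fits sit well on the outlines, so I'll start with the low box.

```bash
cat > go.py <<'E'
import sys
from h import *
# args: x y z yaw(deg) ...
o=env.get_obs(); R=Ro.from_rotvec(o['tcp_rot']); p=np.array(o['tcp_pos'])
print('t',round(o['t'],2),p.round(4),'yaw',np.degrees(np.arctan2(*R.as_matrix()[[1,0],0])).round(2),'w',round(o['width'],4),'tilt',R.as_matrix()[:,2].round(3))
v=[float(s) for s in sys.argv[1:]]
for i in range(0,len(v),4):
    x,y,z,a=v[i:i+4]; a=np.radians(a)
    T=Ro.from_matrix(np.array([[np.cos(a),np.sin(a),0],[np.sin(a),-np.cos(a),0],[0,0,-1]]))
    print((R.inv().apply(np.array([x,y,z])-p)*100).round(2),np.degrees((R.inv()*T).as_rotvec()).round(2))
E
python3 go.py .509 -.123 .16 -0.5 .509 -.123 .02 -0.5
```

```text
t 2.25 [ 0.2131 -0.534   0.2313] yaw 21.76 w 0.0852 tilt [-0. -0. -1.]
[ 42.71 -27.21   7.13] [ 0.    0.   22.26]
[ 42.71 -27.21  21.13] [ 0.    0.   22.26]
```

```bash
python3 -m creep '[[6,-3.8,1,0,0,8,1],[11,-7,2,0,0,16,1],[16,-10.2,3,0,0,22.3,1],[21.4,-13.6,4,0,0,22.3,1],[26.5,-17,5,0,0,22.3,1],[31.5,-20,6,0,0,22.3,1],[36.5,-23.4,7,0,0,22.3,1],[40,-25.5,7.1,0,0,22.3,1],[42.7,-27.2,7.1,0,0,22.3,1],[42.7,-27.2,7.1,0,0,22.3,1],[42.7,-27.2,7.1,0,0,22.3,1]]' 40; python3 go.py .509 -.123 .02 -.5; python3 -c "
from h import *
im=snap('scene','a1'); cv2.imwrite('pics/a1c.png',cv2.resize(im[100:350,80:330],(600,600)))"
```

```text
t: 3.62
tcp_pos: [0.5085, -0.1234, 0.1602]
tcp_rot: [3.141, -0.014, -0.001]
contact_force: [-0.3, -0.5, -0.4]
width: 0.0854
grasp_force: 0.0
t 3.62 [ 0.5085 -0.1234  0.1602] yaw -0.51 w 0.0854 tilt [-0.001 -0.    -1.   ]
[ 0.06 -0.04 14.02] [ 0.02  0.04 -0.01]
```

View pics/a1c.png

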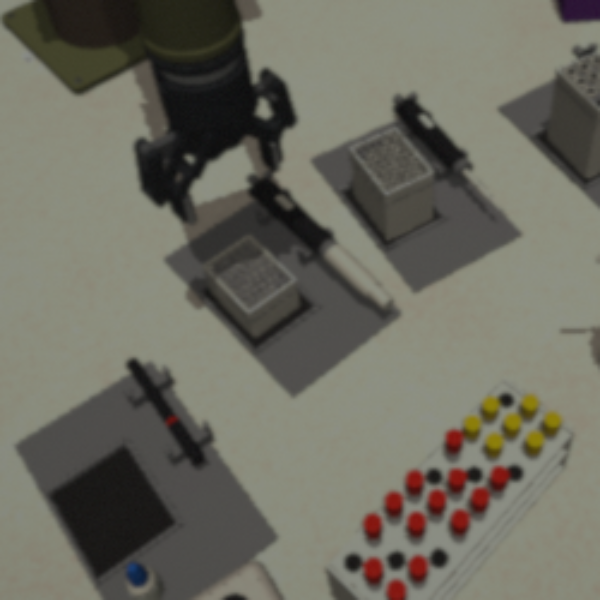

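The open gripper hovers above the low box (crop 250,275), aligned with it. I'll descend and grip.

```bash
python3 -m creep '[[0,0,4,0,0,0,1],[0,0,8,0,0,0,1],[0,0,11,0,0,0,1],[0,0,13,0,0,0,1],[0,0,14,0,0,0,1],[0,0,14,0,0,0,1],[0,0,14,0,0,0,-1],[0,0,14,0,0,0,-1],[0,0,14,0,0,0,-1],[0,0,14,0,0,0,-1],[0,0,14,0,0,0,-1],[0,0,14,0,0,0,-1]]' 40; python3 go.py .603 -.353 .14 -4.5
```

```text
t: 5.18
tcp_pos: [0.5098, -0.1235, 0.0215]
tcp_rot: [3.141, -0.015, 0.004]
contact_force: [-0.9, -1.6, 6.8]
width: 0.0591
grasp_force: 44.6
t 5.17 [ 0.5098 -0.1235  0.0215] yaw -0.53 w 0.0591 tilt [ 0.002 -0.001 -1.   ]
[  9.56  22.87 -11.81] [ 0.05 -0.13  3.97]
```

```bash
python3 -m creep '[[0,0,-2,0,0,0,-1],[0,0,-6,0,0,0,-1],[0,0,-10,0,0,0,-1],[1.5,4,-12,0,0,2,-1],[3.5,8.5,-12,0,0,4,-1],[5.5,13.2,-12,0,0,4,-1],[7.5,18,-12,0,0,4,-1],[9,21.5,-12,0,0,4,-1],[9.6,22.9,-12,0,0,4,-1],[9.6,22.9,-12,0,0,4,-1],[9.6,22.9,-12,0,0,4,-1]]'
cat > inhand.py <<'E'
import sys
from h import *
n=sys.argv[1]; z0=float(sys.argv[2]); o=env.get_obs(); p=o['tcp_pos']
for c in ['top','scene']:
    im=snap(c,'ih_'+n+c)
    m=getmask(c,n,[p[0],p[1],z0+H[n]/2])
    for d in env.mark_of(c,n)[:3]: print(c,round(d['confidence'],2),world(c,d['position']).round(3))
    if m is None: print(c,'no mask'); continue
    x,f=fit({c:m},p,BOX(H[n],z0)); print(c,x[:2].round(4),np.degrees(x[2]).round(1),round(f,3))
E
python3 inhand.py box_small .124; python3 go.py .603 -.353 .0215 -4.5;  python3 -c "
from h import *
im=cv2.imread('pics/ih_box_smallscene.png'); cv2.imwrite('pics/a2c.png',cv2.resize(im[150:384,40:274],(600,600)))"
```

```text
t: 6.55
tcp_pos: [0.6018, -0.3511, 0.14]
tcp_rot: [-3.138, 0.123, 0.003]
contact_force: [-0.1, 0.2, -1.2]
width: 0.0596
grasp_force: 43.8
top 0.86 [ 0.603 -0.345  0.114]
top [ 0.6006 -0.3476] -2.5 0.551
scene 0.9 [ 0.598 -0.353  0.124]
scene [ 0.6017 -0.3531] -2.2 0.217
t 6.85 [ 0.6027 -0.3522  0.1407] yaw -4.49 w 0.0591 tilt [ 0.  0. -1.]
[ 0.04  0.08 11.92] [-0.   -0.01  0.01]
```

View pics/a2c.png

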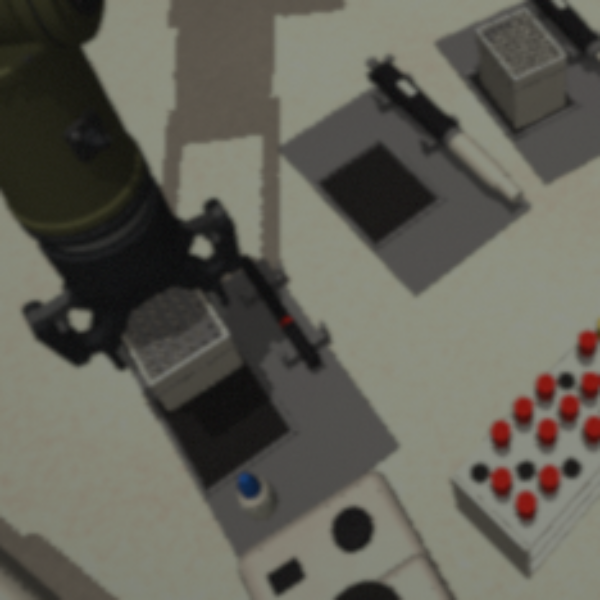

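Small box held upright above the empty tray (crop 180,335). Lower it and release.

```bash
python3 -m creep '[[0,0.1,4,0,0,0,-1],[0,0.1,8,0,0,0,-1],[0,0.1,10.5,0,0,0,-1],[0,0.1,11.3,0,0,0,-1],[0,0.1,11.7,0,0,0,-1],[0,0.1,11.9,0,0,0,-1],[0,0.1,11.9,0,0,0,-1],[0,0.1,11.9,0,0,0,0.5],[0,0.1,11.9,0,0,0,1],[0,0.1,11.9,0,0,0,1],[0,0.1,11.9,0,0,0,1],[0,0.1,10,0,0,0,1],[0,0.1,6,0,0,0,1],[0,0.1,0,0,0,0,1],[0,0.1,-6,0,0,0,1],[0,0.1,-8,0,0,0,1],[0,0.1,-8,0,0,0,1]]'
python3 go.py .606 .297 .22 -11.5 .606 .297 .078 -11.5 .606 .297 .068 -11.5
```

```text
t: 8.98
tcp_pos: [0.604, -0.3549, 0.2246]
tcp_rot: [3.135, -0.124, 0.01]
contact_force: [-0.0, -0.2, -0.3]
width: 0.0854
grasp_force: 0.0
t 8.97 [ 0.604  -0.3549  0.2246] yaw -4.54 w 0.0854 tilt [ 0.006 -0.004 -1.   ]
[ -4.96 -65.     0.21] [ 0.18 -0.37  6.96]
[ -5.05 -65.05  14.41] [ 0.18 -0.37  6.96]
[ -5.05 -65.05  15.41] [ 0.18 -0.37  6.96]
```

```bash
python3 -m creep '[[-0.3,-5,0,0,0,2,1],[-0.8,-11,0,0,0,4,1],[-1.3,-17,0,0,0,7,1],[-1.7,-23,0,0,0,7,1],[-2.2,-29,0,0,0,7,1],[-2.7,-35,0,0,0,7,1],[-3.1,-41,0,0,0,7,1],[-3.6,-47,0,0,0,7,1],[-4,-53,0,0,0,7,1],[-4.5,-59,0,0,0,7,1],[-5,-63,0,0,0,7,1],[-5,-65,0,0,0,7,1],[-5,-65,0,0,0,7,1],[-5,-65,0,0,0,7,1]]'
python3 go.py .606 .297 .068 -11.5; python3 -c "
from h import *
im=snap('scene','a3'); cv2.imwrite('pics/a3c.png',cv2.resize(im[50:300,180:430],(600,600)))
c='scene'
m=getmask('scene','box_small',[.603,-.352,.03]); print(None if m is None else fit({c:m},[.603,-.352],BOX(.048)))
m=getmask('top','box_small',[.603,-.352,.03]) if env.read_camera('top') is not None else 0; print(None if m is None else fit({'top':m},[.603,-.352],BOX(.048)))
"
```

```text
t: 10.72
tcp_pos: [0.6042, 0.2961, 0.2198]
tcp_rot: [3.124, -0.317, -0.001]
contact_force: [0.2, 0.3, 0.1]
width: 0.0857
grasp_force: 0.0
t 10.72 [0.6042 0.2961 0.2198] yaw -11.61 w 0.0857 tilt [-0.001 -0.002 -1.   ]
[ 0.17 -0.15 15.18] [ 0.1   0.04 -0.11]
(array([ 0.60083097, -0.3554536 , -0.07071392]), np.float64(0.03129669954314507))
(array([ 0.60309014, -0.35225454, -0.05675884]), np.float64(0.06977724685545639))
```

View pics/a3c.png

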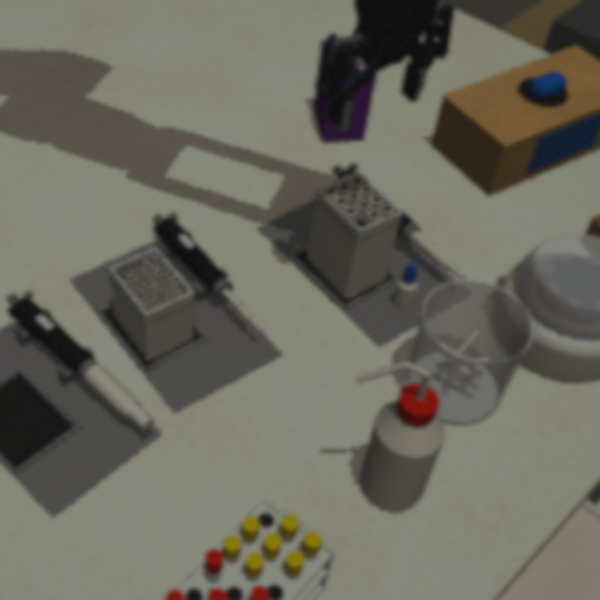

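Gripper is above the white tall box (crop 355,235). The low box is parked well. Descend and grip.

```bash
python3 -m creep '[[0.1,-0.1,4,0,0,0,1],[0.1,-0.1,8,0,0,0,1],[0.1,-0.1,12,0,0,0,1],[0.1,-0.1,14.2,0,0,0,1],[0.1,-0.1,15.2,0,0,0,1],[0.1,-0.1,15.2,0,0,0,1],[0.1,-0.1,15.2,0,0,0,-1],[0.1,-0.1,15.2,0,0,0,-1],[0.1,-0.1,15.2,0,0,0,-1],[0.1,-0.1,15.2,0,0,0,-1],[0.1,-0.1,15.2,0,0,0,-1],[0.1,-0.1,15.2,0,0,0,-1]]'; python3 go.py .511 -.122 .21 0
```

```text
t: 12.42
tcp_pos: [0.6063, 0.2983, 0.07]
tcp_rot: [-3.126, 0.316, -0.004]
contact_force: [-1.1, -3.4, 5.3]
width: 0.06
grasp_force: 42.7
t 12.43 [0.6063 0.2983 0.07  ] yaw -11.54 w 0.06 tilt [ 0.002 -0.    -1.   ]
[ -0.9   43.08 -14.02] [-1.000e-02 -1.400e-01 -1.154e+01]
```

```bash
python3 -m creep '[[0,0,-2,0,0,0,-1],[0,0,-6,0,0,0,-1],[0,0,-10,0,0,0,-1],[0,0,-14,0,0,0,-1],[0,5,-14,0,0,-2,-1],[-0.2,10.5,-14,0,0,-4,-1],[-0.3,16,-14,0,0,-6,-1],[-0.5,21.5,-14,0,0,-8,-1],[-0.6,27,-14,0,0,-10,-1],[-0.7,32.5,-14,0,0,-11.5,-1],[-0.8,38,-14,0,0,-11.5,-1],[-0.9,41.5,-14,0,0,-11.5,-1],[-0.9,43,-14,0,0,-11.5,-1],[-0.9,43,-14,0,0,-11.5,-1],[-0.9,43,-14,0,0,-11.5,-1]]'; python3 inhand.py box_large .144;python3 go.py .511 -.122 .07 0;  python3 -c "
from h import *
im=cv2.imread('pics/ih_box_largescene.png'); cv2.imwrite('pics/a4c.png',cv2.resize(im[50:300,80:330],(600,600)))"
```

```text
t: 14.3
tcp_pos: [0.5108, -0.1196, 0.2082]
tcp_rot: [-3.141, -0.0, -0.0]
contact_force: [0.2, 0.5, -2.3]
width: 0.0604
grasp_force: 43.8
top 0.75 [ 0.509 -0.118  0.148]
top 0.72 [ 0.414  0.507 -0.   ]
top [ 0.514  -0.0971] 25.3 0.754
scene 0.81 [ 0.511 -0.123  0.145]
scene 0.72 [0.413 0.503 0.003]
scene [ 0.5109 -0.1217] -2.3 0.236
t 14.6 [ 0.5108 -0.12    0.2083] yaw 0.03 w 0.0597 tilt [ 0.  0. -1.]
[ 0.02  0.2  13.83] [-0.01 -0.    0.03]
```

View pics/a4c.png

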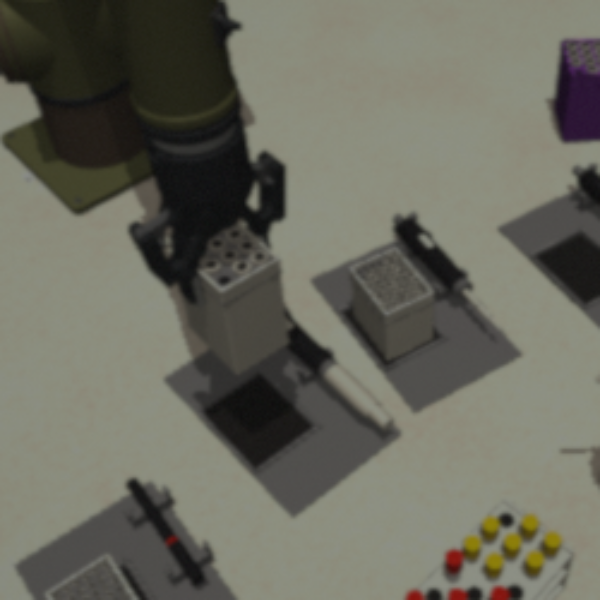

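Tall box held upright above the large caddy's tray (crop 240,300). Lower and release.

```bash
python3 -m creep '[[0,0.2,4,0,0,0,-1],[0,0.2,8,0,0,0,-1],[0,0.2,11.5,0,0,0,-1],[0,0.2,13,0,0,0,-1],[0,0.2,13.5,0,0,0,-1],[0,0.2,13.8,0,0,0,-1],[0,0.2,13.9,0,0,0,-1],[0,0.2,13.9,0,0,0,0.5],[0,0.2,13.9,0,0,0,1],[0,0.2,13.9,0,0,0,1],[0,0.2,13.9,0,0,0,1],[0,0.2,12,0,0,0,1],[0,0.2,8,0,0,0,1],[0,0.2,2,0,0,0,1],[0,0.2,0,0,0,0,1],[0,0.2,0,0,0,0,1]]'
python3 go.py .514 .067 .19 -11.5 .514 .067 .04 -11.5
```

```text
t: 16.6
tcp_pos: [0.5119, -0.1232, 0.2103]
tcp_rot: [3.14, -0.001, 0.007]
contact_force: [0.0, 0.4, 0.1]
width: 0.0856
grasp_force: 0.0
t 16.6 [ 0.5119 -0.1232  0.2103] yaw -0.04 w 0.0856 tilt [ 0.005 -0.001 -1.   ]
[  0.19 -19.02   2.  ] [ 0.06 -0.27 11.46]
[  0.12 -19.05  17.  ] [ 0.06 -0.27 11.46]
```

```bash
python3 -m creep '[[0,-5,0,0,0,4,1],[0.1,-11,0,0,0,8,1],[0.2,-16,1,0,0,11.5,1],[0.2,-19,2,0,0,11.5,1],[0.2,-19,2,0,0,11.5,1],[0.2,-19,2,0,0,11.5,1],[0.2,-19,6,0,0,11.5,1],[0.2,-19,10,0,0,11.5,1],[0.2,-19,14,0,0,11.5,1],[0.2,-19,15.8,0,0,11.5,1],[0.2,-19,16.8,0,0,11.5,1],[0.2,-19,16.8,0,0,11.5,1],[0.2,-19,16.8,0,0,11.5,-1],[0.2,-19,16.8,0,0,11.5,-1],[0.2,-19,16.8,0,0,11.5,-1],[0.2,-19,16.8,0,0,11.5,-1],[0.2,-19,16.8,0,0,11.5,-1],[0.2,-19,16.8,0,0,11.5,-1]]'; python3 go.py .604 .296 .145 -10 .604 .296 .04 -10
```

```text
t: 18.85
tcp_pos: [0.5138, 0.0671, 0.0415]
tcp_rot: [-3.126, 0.315, -0.004]
contact_force: [-0.0, -0.6, 6.2]
width: 0.0595
grasp_force: 44.2
t 18.85 [0.5138 0.0671 0.0415] yaw -11.53 w 0.0595 tilt [ 0.003 -0.    -1.   ]
[  4.29 -24.23 -10.34] [-0.02 -0.15 -1.53]
[  4.27 -24.23   0.16] [-0.02 -0.15 -1.53]
```

```bash
python3 -m creep '[[0,0,-2,0,0,0,-1],[0,0,-6,0,0,0,-1],[0,0,-10,0,0,0,-1],[0.5,-3,-12,0,0,-1.5,-1],[1.3,-8,-12,0,0,-1.5,-1],[2.2,-13,-12,0,0,-1.5,-1],[3.2,-18.5,-12,0,0,-1.5,-1],[4,-22.5,-12,0,0,-1.5,-1],[4.3,-24.2,-12,0,0,-1.5,-1],[4.3,-24.2,-12,0,0,-1.5,-1],[4.3,-24.2,-12,0,0,-1.5,-1]]'; python3 inhand.py box_medium .124;python3 go.py .604 .296 .0415 -10;  python3 -c "
from h import *
im=cv2.imread('pics/ih_box_mediumscene.png'); cv2.imwrite('pics/a5c.png',cv2.resize(im[50:300,180:430],(600,600)))"
```

```text
t: 20.23
tcp_pos: [0.6023, 0.2941, 0.1599]
tcp_rot: [3.128, -0.276, -0.002]
contact_force: [-0.5, -0.4, -1.6]
width: 0.0598
grasp_force: 43.7
top 0.5 [0.605 0.291 0.119]
top [0.6032 0.2717] 41.5 0.785
scene 0.72 [0.604 0.294 0.123]
scene [0.6049 0.2913] -10.5 0.269
t 20.52 [0.6032 0.2948 0.1606] yaw -10.1 w 0.0601 tilt [ 0. -0. -1.]
[ 0.06 -0.13 11.91] [ 0.   -0.01 -0.1 ]
```

View pics/a5c.png

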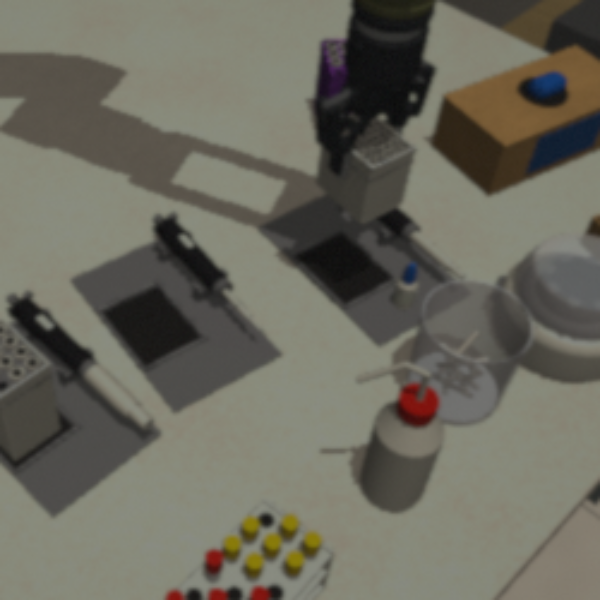

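Middle box held upright over its tray (crop 370,175), and the tall box is seated (20,410). Lower and release.

```bash
python3 -m creep '[[0,-0.1,4,0,0,0,-1],[0,-0.1,8,0,0,0,-1],[0,-0.1,10.3,0,0,0,-1],[0,-0.1,11.3,0,0,0,-1],[0,-0.1,11.7,0,0,0,-1],[0,-0.1,11.9,0,0,0,-1],[0,-0.1,11.9,0,0,0,-1],[0,-0.1,11.9,0,0,0,0.5],[0,-0.1,11.9,0,0,0,1],[0,-0.1,11.9,0,0,0,1],[0,-0.1,11.9,0,0,0,1],[0,-0.1,10,0,0,0,1],[0,-0.1,6,0,0,0,1],[0,-0.1,0,0,0,0,1],[0,-0.1,-6,0,0,0,1],[0,-0.1,-6,0,0,0,1]]'
python3 go.py .603 -.354 .22 -4 .603 -.354 .02 -4
```

```text
t: 22.52
tcp_pos: [0.6073, 0.2984, 0.2291]
tcp_rot: [-3.122, 0.274, -0.021]
contact_force: [-0.2, -0.5, -0.7]
width: 0.0852
grasp_force: 0.0
t 22.52 [0.6073 0.2984 0.2291] yaw -10.04 w 0.0852 tilt [ 0.014  0.006 -1.   ]
[10.93 64.32  0.52] [-0.43 -0.75 -6.03]
[10.68 64.48 20.52] [-0.43 -0.75 -6.03]
```

```bash
python3 -m creep '[[0.8,5,0,0,0,-2,1],[1.8,11,0,0,0,-4,1],[2.9,17,0,0,0,-5.5,1],[3.9,23,0,0,0,-5.5,1],[5,29,0,0,0,-5.5,1],[6,35,0,0,0,-5.5,1],[7.1,41,0,0,0,-5.5,1],[8.1,47,0,0,0,-5.5,1],[9.2,53,0,0,0,-5.5,1],[10.2,59,0,0,0,-5.5,1],[11,62.5,0,0,0,-5.5,1],[11.1,63.9,0,0,0,-5.5,1],[11.1,64,0,0,0,-5.5,1],[11.1,64,0,0,0,-5.5,1],[11.1,64,0,0,0,-5.5,1]]'
python3 - <<'E'
from h import *
for c in ['top','scene']:
    env.read_camera(c)
    for n,p in dict(box_large=(.511,-.122),box_medium=(.604,.296),box_small=(.602,-.354)).items():
        m=getmask(c,n,[*p,.004+H[n]/2])
        if m is not None:
            x,f=fit({c:m},p,BOX(H[n])); print(n,c,x[:2].round(4),np.degrees(x[2]).round(1),round(f,3))
E
python3 go.py .603 -.354 .02 -4.5
```

```text
t: 24.4
tcp_pos: [0.6014, -0.3511, 0.2206]
tcp_rot: [-3.139, 0.121, 0.0]
contact_force: [1.1, -0.2, -1.2]
width: 0.0854
grasp_force: 0.0
box_large top [ 0.5112 -0.1248] -1.5 0.035
box_medium top [0.6052 0.2984] -9.9 0.051
box_small top [ 0.6025 -0.3506] -1.5 0.121
box_large scene [ 0.5104 -0.1267] -1.2 0.019
box_medium scene [0.604  0.2972] -10.4 0.035
t 24.8 [ 0.6012 -0.3527  0.2203] yaw -4.52 w 0.0854 tilt [-0.  0. -1.]
[ 0.19  0.12 20.03] [-0.    0.   -0.02]
```

```bash
python3 -m creep '[[0.1,0.1,5,0,0,0,1],[0.1,0.1,10,0,0,0,1],[0.1,0.1,15,0,0,0,1],[0.1,0.1,18,0,0,0,1],[0.1,0.1,19.5,0,0,0,1],[0.1,0.1,20,0,0,0,1],[0.1,0.1,20,0,0,0,1],[0.1,0.1,20,0,0,0,-1],[0.1,0.1,20,0,0,0,-1],[0.1,0.1,20,0,0,0,-1],[0.1,0.1,20,0,0,0,-1],[0.1,0.1,20,0,0,0,-1],[0.1,0.1,20,0,0,0,-1]]'; python3 go.py .511 .067 .2 -10.7
```

```text
t: 26.42
tcp_pos: [0.6031, -0.3546, 0.0221]
tcp_rot: [3.138, -0.124, 0.004]
contact_force: [0.2, 0.1, 6.6]
width: 0.0592
grasp_force: 44.6
t 26.43 [ 0.6031 -0.3546  0.0221] yaw -4.54 w 0.0592 tilt [ 0.002 -0.002 -1.   ]
[-12.47 -41.27 -17.89] [ 0.08 -0.15  6.16]
```

```bash
python3 -m creep '[[0,0,-2,0,0,0,-1],[0,0,-6,0,0,0,-1],[0,0,-11,0,0,0,-1],[0,0,-16,0,0,0,-1],[-1.2,-4,-18,0,0,2,-1],[-2.9,-9.5,-18,0,0,4,-1],[-4.5,-15,-18,0,0,6.2,-1],[-6.2,-20.5,-18,0,0,6.2,-1],[-7.9,-26,-18,0,0,6.2,-1],[-9.5,-31.5,-18,0,0,6.2,-1],[-11.2,-37,-18,0,0,6.2,-1],[-12.1,-40,-18,0,0,6.2,-1],[-12.5,-41.3,-18,0,0,6.2,-1],[-12.5,-41.3,-18,0,0,6.2,-1],[-12.5,-41.3,-18,0,0,6.2,-1]]'; python3 inhand.py box_small .182; python3 go.py .511 .067 .0221 -10.7;  python3 -c "
from h import *
im=cv2.imread('pics/ih_box_smallscene.png'); cv2.imwrite('pics/a6c.png',cv2.resize(im[50:300,120:370],(600,600)))"
```

```text
t: 28.3
tcp_pos: [0.5107, 0.0665, 0.2005]
tcp_rot: [3.127, -0.295, 0.001]
contact_force: [0.4, 0.3, -0.5]
width: 0.0592
grasp_force: 44.0
top no mask
scene 0.73 [0.51  0.065 0.185]
scene [0.5143 0.0729] -34.1 0.195
t 28.6 [0.5103 0.0669 0.2002] yaw -10.81 w 0.0593 tilt [-0. -0. -1.]
[ 0.07 -0.03 17.81] [ 0.01  0.01 -0.11]
```

View pics/a6c.png

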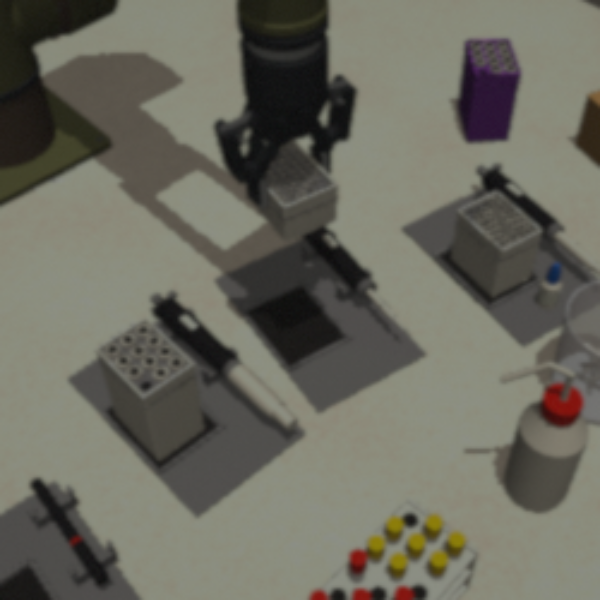

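Tall and middle boxes are seated in their trays, and the low box is over its tray (crop 295,200). Lower, release and retreat.

```bash
python3 -m creep '[[0,0,5,0,0,0,-1],[0,0,10,0,0,0,-1],[0,0,14.5,0,0,0,-1],[0,0,16.8,0,0,0,-1],[0,0,17.5,0,0,0,-1],[0,0,17.8,0,0,0,-1],[0,0,17.9,0,0,0,-1],[0,0,17.9,0,0,0,0.5],[0,0,17.9,0,0,0,1],[0,0,17.9,0,0,0,1],[0,0,17.9,0,0,0,1],[0,0,16,0,0,0,1],[0,0,12,0,0,0,1],[0,0,6,0,0,0,1],[0,0,0,0,0,0,1],[-4,0,0,0,0,0,1],[-8,0,0,0,0,0,1],[-8,0,0,0,0,0,1],[-8,0,0,0,0,0,1]]'
python3 - <<'E'
from h import *
for c in ['top','scene']:
    im=snap(c,'end_'+c)
    for n,p in dict(box_large=(.511,-.122),box_medium=(.604,.296),box_small=(.511,.067)).items():
        m=getmask(c,n,[*p,.004+H[n]/2])
        if m is not None:
            x,f=fit({c:m},p,BOX(H[n])); print(n,c,x[:2].round(4),np.degrees(x[2]).round(1),round(f,3))
    if c=='scene': cv2.imwrite('pics/endc.png',cv2.resize(im[90:390,60:430],(740,600)))
E
```

```text
t: 30.98
tcp_pos: [0.4322, 0.0826, 0.2006]
tcp_rot: [-3.128, 0.294, -0.002]
contact_force: [0.4, -0.6, -0.6]
width: 0.0852
grasp_force: 0.0
box_large top [ 0.5112 -0.1243] -1.4 0.032
box_small top [0.5113 0.0695] -10.9 0.06
box_large scene [ 0.5119 -0.1276] -2.2 0.03
box_medium scene [0.6042 0.2974] -15.4 0.074
box_small scene [0.5096 0.0671] -16.2 0.092
```

View pics/endc.png

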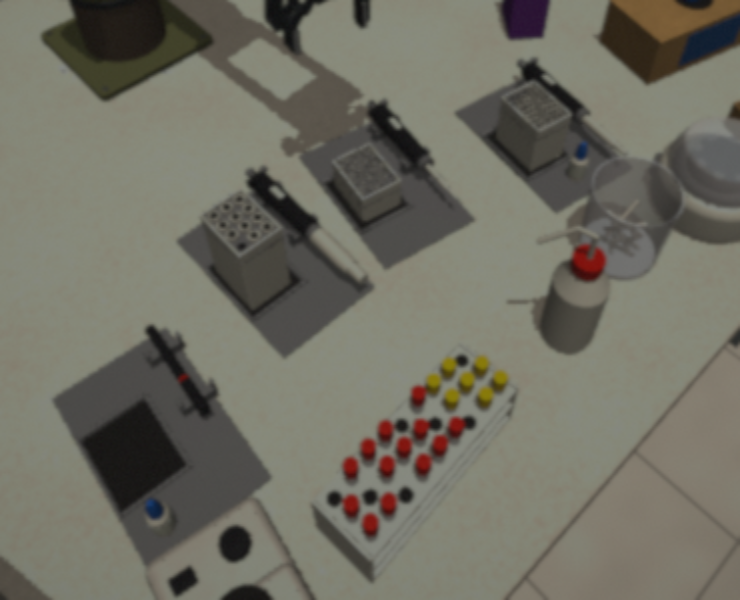

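All three boxes stand in their own trays: tall at (250,250), low at (368,185), middle at (535,125). The pen and droppers are undisturbed.

```bash
python3 -c "
from cell import env
print(env.finish_job())"
```

```text
the job is handed in; nothing more can be done
None
```

The job is handed in at about 31 s of the 99 s allowed: each box stands upright in the tray of its own pipette's caddy, and the pen and dropper bottles appear undisturbed in the last picture.

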